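# Scrape the drilling board clear of slugs

### The arm

A 6-joint arm with a two-finger parallel gripper is mounted at the origin on the work surface. World frame = base frame: x ahead of the robot, y to its left, z up, the work surface at z = 0. Lengths are in m, angles in degrees, forces in N, time in s.
With the tool pointing down it reaches from about 0.3 to 0.75 m from the base axis. Payload 8.5 kg.
Tool frame: the origin (TCP) lies between the finger pads; the fingertips stand 17 mm ahead of it and the grasp point (between the pads) lies 2 mm behind it; z points along the fingers, y is the direction in which the jaws open and shut (so a half turn about z gives the same grasp; the last joint's range is limited). The gripper opens to 85 mm and grips with 20 to 120 N. Pads are 22 mm wide; open, the fingers measure 114 mm over their backs; the gripper's body (76 mm by 85 mm) begins 54 mm behind the grasp point. The pads swing forward as they close: fully open they stand 13 mm farther back than shut.
Start: joints at [56.018, 21.807, 74.336, -0, 83.858, -12.336], TCP at [0.203, 0.511, 0.248] pointing down, gripper open.
Joint ranges: [-178.18, 178.18], [-50.72, 133.34], [12.68, 142.11], [-81.47, 261.47], [9.98, 163.14], [-165.26, 165.26]. Speed limits (degrees/s): [136.94, 136.94, 180, 180, 180, 180].

### API

Orientations are given as a 3x3 rotation matrix whose columns are the frame's x, y, z axes.
In Python, from rig import readout, eyes, env gives the robot as it stands.
- The arm moves only by the tool arm_command, never from a script. Its argument "rows" is text: rows parted by semicolons, each of 7 numbers parted by spaces: the closure, from 0 (fully open) to 1 (shut), then the shift along the tool's x, y, z in mm, then the turn, a rotation vector about the tool's x, y, z in degrees. In form: grip dx dy dz rx ry rz; .... A call has 1 to 5 rows; each row shifts and turns the commanded pose from where the row before left it, along the tool's axes as they then stand; what a row does not reach is not made up. A row lasts 1/12 s, in which the tool goes at most 41.7 mm and 7.16 degrees, less where a joint would pass 70% of its speed; a pose out of reach is approached as far as the arm can. A call with a gripper value outside its range is refused whole. The fingers move at their own pace and stop on an object; "squeeze" is the grip in N (left out, the last holds). Time passes only in rows, so rows that do not move let the fingers close. It gives the time, the measured TCP pose, the force and the opening at its end, in the units of the state.
- readout.observe(): the state, without advancing time (a new reading comes with each control period).
- eyes.get_image(name): name is "scene" or "side" or "wrist"; returns the picture (384x512x3 uint8, red, green, blue); there is no depth.
- eyes.camera_model(name): a dict with "mtx" (3x3 intrinsics, pixels), "k1" (the pictures are not rectified: a ray, as slopes to the right and down, at radius r is drawn at 1 + k1 r^2 times it, then the intrinsics apply), "view" (4x4, takes a point from world to camera coordinates). Camera axes: x right, y up, looking along -z (the intrinsics and any distortion apply to the point x, -y, -z); pixel columns grow to the right and rows downward; lengths in m; the calibration is good to about 2 mm. A picture is of the moment at which its call begins: read the wrist's pose just before it. camera_model takes no time and is no camera call; for the wrist camera it gives the pose at the moment of the call.
- env.close_job(): hands the job in, once; it reports no verdict.
The state is a dict: "time_s": time; "q": joint angles; "qvel": joint speeds; "joint_efforts": joint torques, N m; "position": TCP position; "tool_rot": TCP orientation; "ft_force": force on the tool from outside, world axes, zero at the start; "wrist_torque": the same for the moment, N m; "grip_width": finger opening in m.
Only numpy, scipy, OpenCV 4.12 (cv2) and the standard library are available. Lean on these libraries where they do the work, as an engineer would, in place of code of your own. Each camera call takes 0.05 s, during which the arm holds its last target. There are 200 camera calls.

### The job

Clear the five loose metal slugs off the black drilling board: take the orange scraper by its grip and sweep them all over the board's open end into the blue scrap tray, without touching the slugs with the gripper or arm. Then stand the scraper upright on the middle of its green mat and let go. Leave the blue dish, the loose red and green lamps and the screwdriver where they are.

Things in the scene. Friction and masses are not known exactly. Their poses are not given: they have to be found in the camera images.
- board: Black drilling board, fixed: 150 (its x) x 220 (its y) mm, flat top 30 mm above the origin (centre of its underside, on the counter). A pale wooden batten 8 mm wide and 8 mm high runs along each long edge (at x = +-71 mm, along y), leaving a 134 mm wide channel that is open at both ends (y = +-110 mm).
- scrap_tray: Empty bright blue open scrap tray, fixed, against one end of the board (either end): 150 (x) x 98 (y) mm outside, walls 4 mm thick and 22 mm high (8 mm below the board's top), floor 4 mm thick. Origin: centre of its underside; axes parallel to the board's.
- lamp_tray: White tray of the same size and axes at the board's other end, fixed, filled with red, green and yellow pilot lamps up to 34 mm high. Not for scrap.
- mat: Flat green mat, fixed on the counter, 130 (x) x 90 (y) x 3 mm thick: the scraper's place. Origin: centre of its underside.
- scraper: Orange scraper block, 180 g, standing upright on the mat. Foot with black rubber sole: 80 mm long (its x), 20 mm thick (its y), 18 mm high. On it stands a grip, 44 mm (x) x 24 mm (y), from 18 to 72 mm above the origin, to be pinched across its 24 mm. Origin: centre of the sole; z up through the grip.
- dish: Blue bowl, loose, 104 mm across, 35 mm high; a bystander. Origin: centre of its underside.
- red_lamp: Loose red pilot lamp, 32 mm across, 40 mm high, upright; a bystander. Origin: centre of its underside.
- green_lamp: Loose green pilot lamp, same size; a bystander. Origin: centre of its underside.
- screwdriver: Loose screwdriver lying beyond the board; a bystander.
- slug0: Loose steel hole-saw slug (a disc) on the board, 22 mm across, 5 mm thick, 15 g. Origin: centre of its underside as it lies at the start.
- slug1: Loose brass hole-saw slug (a disc) on the board, 22 mm across, 5 mm thick, 15 g. Origin: centre of its underside as it lies at the start.
- slug2: Loose steel hole-saw slug (a disc) on the board, 22 mm across, 5 mm thick, 15 g. Origin: centre of its underside as it lies at the start.
- slug3: Loose copper hole-saw slug (a disc) on the board, 22 mm across, 5 mm thick, 15 g. Origin: centre of its underside as it lies at the start.
- slug4: Loose brass hole-saw slug (a disc) on the board, 22 mm across, 5 mm thick, 15 g. Origin: centre of its underside as it lies at the start.

How it is judged (in metres and radians):
On the way, in this order (a step that is already met when the one before it is completed fails the run):
1. the scraper has been lifted off its mat (height (world z) of scraper above 0.028 m), for 0.1 s.
2. all five slugs lie in the blue scrap tray (x of slug0 in the frame of scrap_tray between -0.071 and 0.071 m and y of slug0 in the frame of scrap_tray between -0.045 and 0.045 m and height (world z) of each of slug0, slug1, slug2, slug3, slug4 below 0.022 m and x of slug1 in the frame of scrap_tray between -0.071 and 0.071 m and y of slug1 in the frame of scrap_tray between -0.045 and 0.045 m and x of slug2 in the frame of scrap_tray between -0.071 and 0.071 m and y of slug2 in the frame of scrap_tray between -0.045 and 0.045 m and x of slug3 in the frame of scrap_tray between -0.071 and 0.071 m and y of slug3 in the frame of scrap_tray between -0.045 and 0.045 m and x of slug4 in the frame of scrap_tray between -0.071 and 0.071 m and y of slug4 in the frame of scrap_tray between -0.045 and 0.045 m), for 0.2 s.
At the end, for the whole second after the job is handed in: All five slugs lie at rest in the blue scrap tray (centres inside its walls and below its rim, 22 mm), and the scraper stands upright (within 0.1 rad) and still on the green mat, its origin within 35 mm of the mat's centre (all of step 2 and horizontal distance between scraper and mat below 0.035 m and height (world z) of scraper below 0.008 m and angle between scraper's own z axis and vertical below 0.1 rad and linear speed of each of scraper, slug0, slug1, slug2, slug3, slug4 below 0.02 m/s); the robot touches nothing.
It fails at once if the gripper or arm touches a slug (contact force between any of the fingers, the arm and slug0 above 0.3 N or contact force between any of the fingers, the arm and slug1 above 0.3 N or contact force between any of the fingers, the arm and slug2 above 0.3 N or contact force between any of the fingers, the arm and slug3 above 0.3 N or contact force between any of the fingers, the arm and slug4 above 0.3 N).
It fails at once if the blue dish is moved by more than 20 mm (distance of dish from where it was at the start of the episode above 0.02 m).
It fails at once if the red pilot lamp is moved by more than 20 mm (distance of red_lamp from where it was at the start of the episode above 0.02 m).
It fails at once if the green pilot lamp is moved by more than 20 mm (distance of green_lamp from where it was at the start of the episode above 0.02 m).
It fails at once if the screwdriver is moved by more than 20 mm (distance of screwdriver from where it was at the start of the episode above 0.02 m).
It also fails if it takes over 58 s, if anything falls off the work surface, if the arm or the gripper's body presses on something with over 40 N, if the wrist force passes 120 N, or if a joint passes its speed limit or range.

## Working session

There is one attempt and no reset: what is moved stays moved. The work goes in short steps, Python scripts to look and compute and a tool call to move; the robot and the scene stay as the last step left them, time stands still between calls to the robot, and variables do not carry over. Pictures are saved under pics/ and viewed, about 8 in all and at most 12, crops included, and the job is handed in when it is done.

Besides the shell and the picture viewer there is one more tool, called after "Call:" as name(argument=value, ...) on one line, values as JSON. arm_command: Moves the arm, as the interface text tells. Its arguments: {"type":"object","properties":{"rows":{"type":"string"},"squeeze":{"type":"number"}},"required":["rows"]}

```bash
mkdir -p pics; ls
cat > h.py <<'E'
import numpy as np, cv2
from rig import readout, eyes, env
def save(n,f):
    im=eyes.get_image(n); cv2.imwrite('pics/'+f,im[:,:,::-1]); return im
def px2w(n,uv,z,cm=None):
    cm=cm or eyes.camera_model(n); K=np.array(cm['mtx']);V=np.array(cm['view'])
    out=[]
    for u,v in uv:
        d=np.array([(u-K[0,2])/K[0,0],(v-K[1,2])/K[1,1]]);s=d.copy()
        for _ in range(30): s=d/(1+cm['k1']*(s@s))
        r=V[:3,:3].T@np.array([s[0],-s[1],-1]); c=-V[:3,:3].T@V[:3,3]
        out.append(c+r*(z-c[2])/r[2])
    return np.array(out)
def w2px(n,P,cm=None):
    cm=cm or eyes.camera_model(n); K=np.array(cm['mtx']);V=np.array(cm['view'])
    p=np.atleast_2d(P)@V[:3,:3].T+V[:3,3]; s=np.c_[p[:,0],-p[:,1]]/-p[:,2:]
    s=s*(1+cm['k1']*(s**2).sum(1,keepdims=True))
    return np.c_[s[:,0]*K[0,0]+K[0,2],s[:,1]*K[1,1]+K[1,2]]
E
python3 - <<'E'
from h import *
a=save('scene','a.png'); s=readout.observe();print(s)
np.set_printoptions(precision=3,suppress=True)
b=save('side','b.png')
c=np.zeros((600,800,3),np.uint8)
cv2.imwrite('pics/sc.png',cv2.resize(a,(800,600),interpolation=2)[:,:,::-1])
cv2.imwrite('pics/si.png',cv2.resize(b,(800,600),interpolation=2)[:,:,::-1])
for n in('scene','side','wrist'): m=eyes.camera_model(n);V=np.array(m['view']);print(n,-V[:3,:3].T@V[:3,3],m['mtx'][0],m['k1'])
E
```

```text
pics
{'time_s': 0.05, 'q': array([ 5.60164232e+01,  2.18410245e+01,  7.43861556e+01, -7.96093566e-04,
        8.38591740e+01, -1.23353591e+01]), 'qvel': array([ 0.01173981,  0.09550985, -0.10940509, -0.11062118, -0.0237513 ,
        0.08975608]), 'joint_efforts': array([ 2.85076538e-03, -4.49702525e+01, -2.31963980e+01, -2.56195954e-04,
        3.50448834e-03,  1.16474681e-06]), 'position': array([0.20273872, 0.5109661 , 0.2477032 ]), 'tool_rot': array([[-9.29466783e-01,  3.68904878e-01, -8.30981597e-04],
       [ 3.68905685e-01,  9.29465983e-01, -1.25745820e-03],
       [ 3.08486662e-04, -1.47531946e-03, -9.99998864e-01]]), 'ft_force': array([-0.07659335, -0.117951  ,  0.32488603]), 'wrist_torque': array([-0.05765192, -0.04597242,  0.00973757]), 'grip_width': 0.08531043212772334}
scene [ 1.22  -0.265  0.669] [399.901   0.    253.706] -0.034418108466946346
side [-0.036 -0.597  0.916] [457.792   0.    255.661] -0.01916654527402714
wrist [0.134 0.539 0.372] [325.862   0.    251.585] -0.025751932426404025
```

View pics/sc.png

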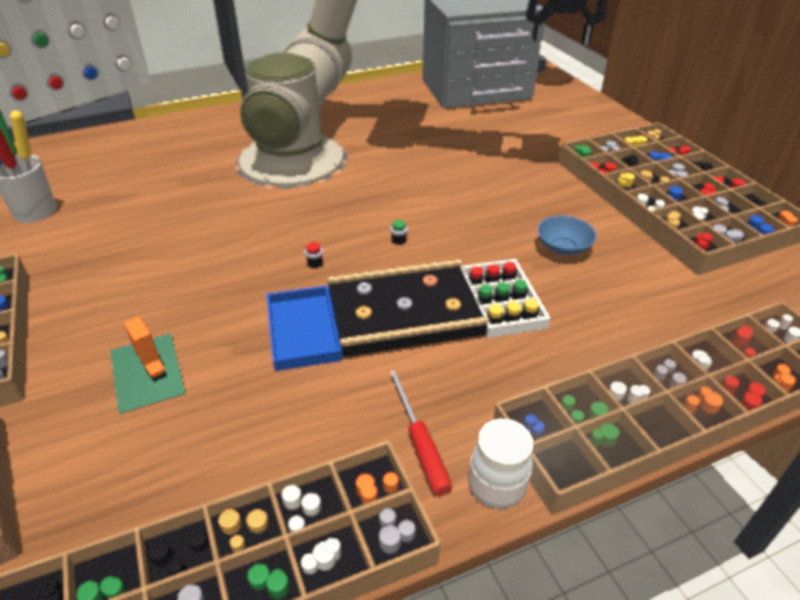

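View pics/si.png

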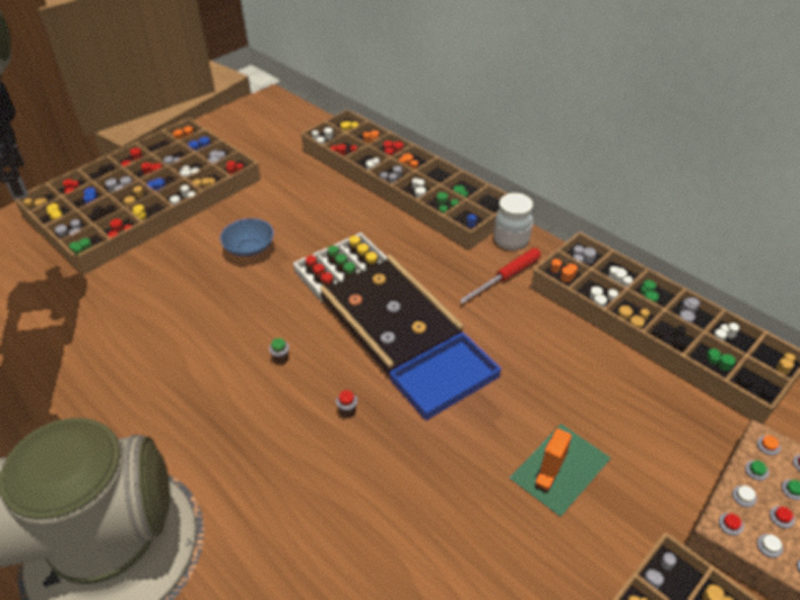

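Run:
```python
import cv2,numpy as np
a=cv2.imread('pics/a.png');b=cv2.imread('pics/b.png')
f=lambda i,x,y,w,h,k:cv2.resize(i[y:y+h,x:x+w],None,fx=k,fy=k,interpolation=cv2.INTER_CUBIC)
c=np.zeros((600,800,3),np.uint8)
c[:320,:760]=f(a,165,160,190,80,4)
c[324:600,:260]=f(a,65,198,65,69,4)
c[324:600,270:590]=f(b,315,265,80,69,4)
cv2.imwrite('pics/c1.png',c)
cv2.imwrite('pics/c2.png',f(b,180,140,150,130,4.5))
```

```text
(no output)
```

View pics/c1.png

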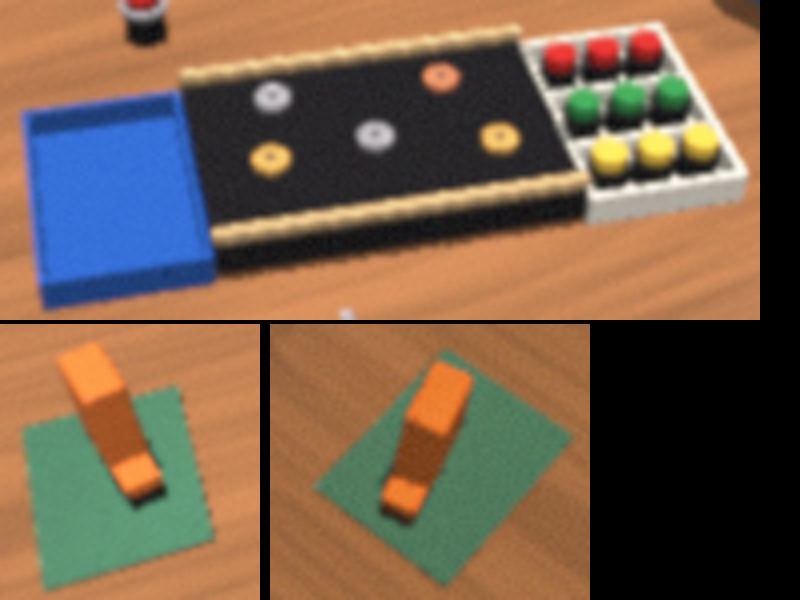

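View pics/c2.png

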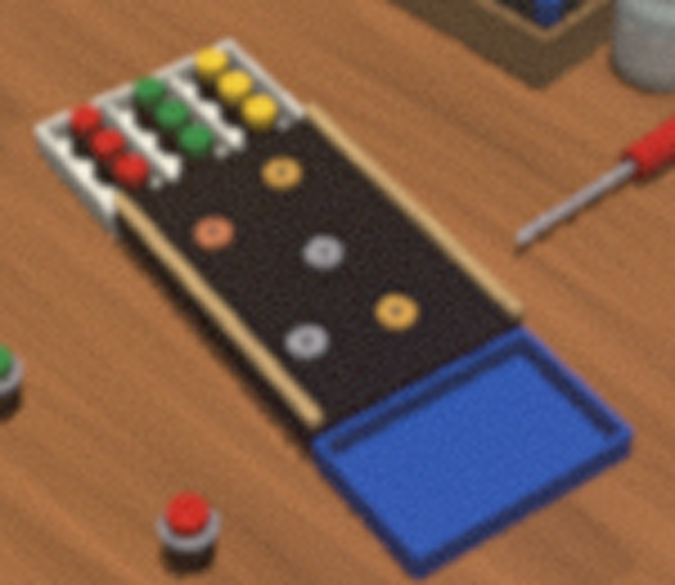

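```bash
cat > m.py <<'E'
from h import *
np.set_printoptions(precision=4,suppress=True)
def S(n,pts,k,x0,y0,z,ox=0,oy=0): 
    return px2w(n,[((x-ox+.5)/k-.5+x0,(y-oy+.5)/k-.5+y0) for x,y in pts],z)
A=lambda p,z:S('scene',p,4,165,160,z)
B=lambda p,z:S('side',p,4.5,180,140,z)
C=lambda p,z:S('scene',p,4,65,198,z,0,324)
D=lambda p,z:S('side',p,4,315,265,z,270,324)
def rect(t,p):
    c=p.mean(0); e=np.roll(p,-1,0)-p
    print(t,c,np.linalg.norm(e,axis=1),np.degrees(np.arctan2(e[:,1],e[:,0])))
rect('board sc',A([(180,72),(520,28),(587,178),(212,235)],.038))
rect('board si',B([(116,197),(308,103),(523,310),(322,418)],.038))
rect('tray sc',A([(22,115),(180,92),(214,262),(42,287)],.022))
rect('tray si',B([(318,445),(522,333),(632,433),(418,568)],.022))
rect('mat sc',C([(22,428),(180,388),(214,540),(46,590)],.003))
rect('mat si',D([(316,487),(447,350),(572,437),(445,585)],.003))
rect('grip sc',C([(58,356),(97,343),(124,388),(82,408)],.072))
rect('grip si',D([(438,362),(473,378),(450,433),(406,415)],.072))
print('foot sc',C([(127,485),(158,466)],.018),'foot si',D([(382,500),(416,513),(430,488)],.018))
print('slug sc\n',A([(273,96),(271,158),(376,135),(441,76),(500,137)],.035),'\nsi\n',B([(307,341),(396,311),(323,252),(213,232),(282,172)],.035))
print('lamps',S('scene',[(314,247),(399,224)],800/512,0,0,.04),S('side',[(346,397),(278,344)],800/512,0,0,.04),'screw',A([(345,313)],.005),B([(522,240)],.005))
E
python3 m.py
```

```text
board sc [0.5588 0.0257 0.038 ] [0.2196 0.144  0.2183 0.1461] [  78.6185  -11.7449 -100.827   168.7798]
board si [0.5584 0.023  0.038 ] [0.1445 0.2215 0.1407 0.2177] [  -9.368  -100.678   169.0838   80.3146]
tray sc [ 0.5311 -0.1309  0.022 ] [0.0987 0.1514 0.0957 0.1492] [  79.8371  -10.9932 -101.4941  170.1753]
tray si [ 0.5256 -0.135   0.022 ] [0.1443 0.0944 0.1515 0.099 ] [-10.6167 -98.6618 171.108   77.0859]
mat sc [ 0.5228 -0.3636  0.003 ] [0.0906 0.1279 0.0879 0.1304] [  88.6061    0.2271  -89.8313 -178.6132]
mat si [ 0.5207 -0.3654  0.003 ] [0.1276 0.0871 0.1268 0.0875] [   0.6891  -89.8207 -179.1332   90.707 ]
grip sc [ 0.5073 -0.3573  0.072 ] [0.0212 0.0438 0.0235 0.0479] [  96.6149   12.9248  -72.9952 -169.9374]
grip si [ 0.5103 -0.3577  0.072 ] [0.0205 0.0391 0.0246 0.0406] [ -76.8089 -163.0467  106.8845   10.9879]
foot sc [[ 0.543  -0.3558  0.018 ]
 [ 0.5351 -0.3381  0.018 ]] foot si [[ 0.4673 -0.3582  0.018 ]
 [ 0.4737 -0.3764  0.018 ]
 [ 0.4917 -0.3727  0.018 ]]
slug sc
 [[ 0.5072 -0.0212  0.035 ]
 [ 0.5596 -0.0423  0.035 ]
 [ 0.5651  0.0226  0.035 ]
 [ 0.5302  0.082   0.035 ]
 [ 0.5958  0.09    0.035 ]] 
si
 [[ 0.5062 -0.0234  0.035 ]
 [ 0.5586 -0.0441  0.035 ]
 [ 0.5631  0.0203  0.035 ]
 [ 0.529   0.0801  0.035 ]
 [ 0.5947  0.0877  0.035 ]]
lamps [[ 0.3809 -0.0639  0.04  ]
 [ 0.3747  0.0948  0.04  ]] [[ 0.3726 -0.0682  0.04  ]
 [ 0.3681  0.0909  0.04  ]] screw [[ 0.6643 -0.039   0.005 ]] [[ 0.6766 -0.0404  0.005 ]]
```

Call:
arm_command(rows="0 -24.2 -27.8 0 0 0 0; 0 -24.2 -27.8 0 0 0 0; 0 -24.2 -27.8 0 0 0 0; 0 -24.2 -27.8 0 0 0 0; 0 -24.2 -27.8 0 0 0 0")

```text
time_s: 0.52
position: [0.264, 0.3357, 0.248]
tool_rot: [[-0.93, 0.368, -0.0], [0.368, 0.93, -0.0], [0.0, -0.001, -1.0]]
ft_force: [1.1, 0.1, 0.8]
grip_width: 0.0852
```

Call:
arm_command(rows="0 -24.2 -27.8 0 0 0 0; 0 -24.2 -27.8 0 0 0 0; 0 -24.2 -27.8 0 0 0 0; 0 -24.2 -27.8 0 0 0 0; 0 -24.2 -27.8 0 0 0 0")

```text
time_s: 0.93
position: [0.3252, 0.1619, 0.2483]
tool_rot: [[-0.93, 0.369, -0.0], [0.369, 0.93, 0.0], [0.0, -0.0, -1.0]]
ft_force: [1.5, 0.1, -0.3]
grip_width: 0.0854
```

Call:
arm_command(rows="0 -24.2 -27.8 0 0 0 0; 0 -24.2 -27.8 0 0 0 0; 0 -24.2 -27.8 0 0 0 0; 0 -24.2 -27.8 0 0 0 0; 0 -24.2 -27.8 0 0 0 0")

```text
time_s: 1.35
position: [0.3865, -0.0122, 0.2483]
tool_rot: [[-0.929, 0.369, -0.0], [0.369, 0.929, 0.0], [0.0, 0.0, -1.0]]
ft_force: [0.8, 1.4, -0.1]
grip_width: 0.0852
```

Call:
arm_command(rows="0 -24.2 -27.8 0 0 0 0; 0 -24.2 -27.8 0 0 0 0; 0 -24.2 -27.8 0 0 0 0; 0 -24.2 -27.8 0 0 0 0; 0 -24.2 -27.8 0 0 0 0")

```text
time_s: 1.77
position: [0.4477, -0.186, 0.248]
tool_rot: [[-0.929, 0.369, -0.001], [0.369, 0.929, 0.0], [0.001, 0.0, -1.0]]
ft_force: [0.9, 0.3, 0.0]
grip_width: 0.0854
```

Call:
arm_command(rows="0 -24.2 -27.8 0 0 0 0; 0 -24.2 -27.8 0 0 0 0; 0 -24.2 -27.8 0 0 0 0; 0 -24.2 -27.8 0 0 0 0; 0 -24.2 -27.8 0 0 0 0")

```text
time_s: 2.18
position: [0.509, -0.3597, 0.2478]
tool_rot: [[-0.929, 0.369, -0.001], [0.369, 0.929, 0.001], [0.001, 0.0, -1.0]]
ft_force: [-1.0, 0.9, -0.1]
grip_width: 0.0855
```

Call:
arm_command(rows="0 0 0 0 0 0 7.1; 0 0 0 0 0 0 7.1; 0 0 0 0 0 0 7.1; 0 0 0 0 0 0 7.1; 0 0 0 0 0 0 7.1")

```text
time_s: 2.6
position: [0.5087, -0.358, 0.2477]
tool_rot: [[-0.537, 0.843, -0.001], [0.843, 0.537, 0.001], [0.001, -0.0, -1.0]]
ft_force: [0.5, -0.1, -0.1]
grip_width: 0.0853
```

Call:
arm_command(rows="0 0 0 0 0 0 7.1; 0 0 0 0 0 0 7.1; 0 0 0 0 0 0 7.1; 0 0 0 0 0 0 7.1; 0 0 0 0 0 0 7.1")

```text
time_s: 3.02
position: [0.5087, -0.3579, 0.2478]
tool_rot: [[0.052, 0.999, -0.001], [0.999, -0.052, 0.001], [0.001, -0.001, -1.0]]
ft_force: [0.5, -0.4, 1.3]
grip_width: 0.0851
```

Call:
arm_command(rows="0 0 0 0 0 0 7.1; 0 0 0 0 0 0 7.1; 0 0 0 0 0 0 7.1; 0 0 0 0 0 0 7.1; 0 0 0 0 0 0 7.1")

```text
time_s: 3.43
position: [0.5087, -0.3579, 0.2479]
tool_rot: [[0.623, 0.783, -0.001], [0.783, -0.623, 0.001], [0.0, -0.001, -1.0]]
ft_force: [-0.0, 0.1, -0.4]
grip_width: 0.0854
```

Call:
arm_command(rows="0 0 0 0 0 0 7.1; 0 0 0 0 0 0 7.1; 0 0 0 0 0 0 7.1; 0 0 0 0 0 0 7.1; 0 0 0 0 0 0 2.3")

```text
time_s: 3.85
position: [0.5087, -0.3579, 0.2478]
tool_rot: [[0.935, 0.355, -0.001], [0.355, -0.935, 0.001], [-0.0, -0.001, -1.0]]
ft_force: [-0.4, 0.3, 0.2]
grip_width: 0.0855
```

Run:
```python
from h import *
np.set_printoptions(precision=4,suppress=True)
s=readout.observe();print(s['time_s'],s['position'],s['tool_rot'],s['q'])
cm=eyes.camera_model('wrist');import pickle;pickle.dump(cm,open('cm1.pkl','wb'))
a=save('wrist','w1.png')
p=w2px('wrist',[[.509,-.3575,.075]],cm)[0];print(p)
x0,y0=[int(max(0,min(m,v))) for m,v in zip((312,234),p-[100,75])];print(x0,y0)
cv2.imwrite('pics/w1c.png',cv2.resize(a[y0:y0+150,x0:x0+200],None,fx=4,fy=4,interpolation=2)[:,:,::-1])
```

```text
3.85 [ 0.5087 -0.3579  0.2478] [[ 0.9349  0.3549 -0.0007]
 [ 0.3549 -0.9349  0.0008]
 [-0.0004 -0.001  -1.    ]] [-46.0125  29.2562  61.9483   0.0015  88.8555  23.2017]
[251.4993 173.4888]
151 98
```

View pics/w1c.png

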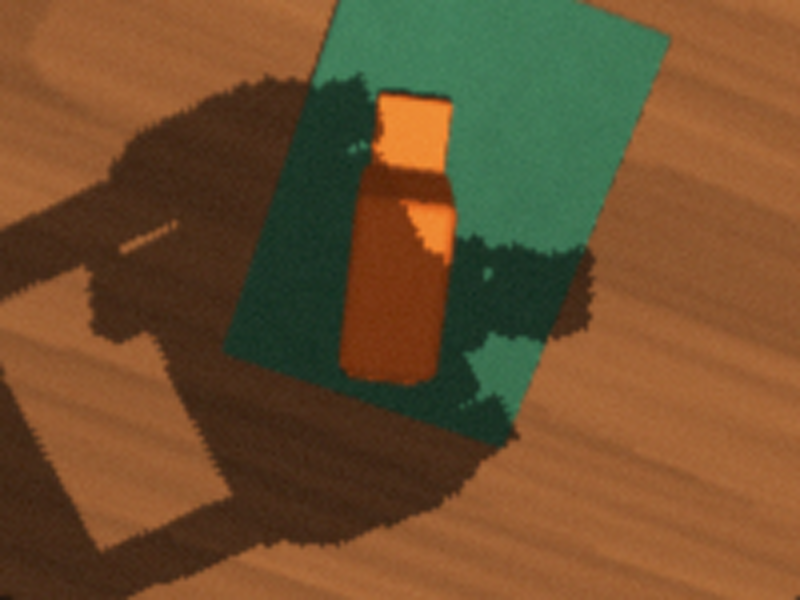

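Run:
```python
from m import *
import pickle;cm=pickle.load(open('cm1.pkl','rb'))
f=lambda p,z:px2w('wrist',[((x+.5)/4-.5+151,(y+.5)/4-.5+98) for x,y in p],z,cm)
rect('grip',f([(360,200),(457,210),(440,382),(340,371)],.075))
print('foot',f([(377,95),(452,101)],.021),'mat',f([(225,350),(508,447),(668,40)],.003))
```

```text
board sc [0.5588 0.0257 0.038 ] [0.2196 0.144  0.2183 0.1461] [  78.6185  -11.7449 -100.827   168.7798]
board si [0.5584 0.023  0.038 ] [0.1445 0.2215 0.1407 0.2177] [  -9.368  -100.678   169.0838   80.3146]
tray sc [ 0.5311 -0.1309  0.022 ] [0.0987 0.1514 0.0957 0.1492] [  79.8371  -10.9932 -101.4941  170.1753]
tray si [ 0.5256 -0.135   0.022 ] [0.1443 0.0944 0.1515 0.099 ] [-10.6167 -98.6618 171.108   77.0859]
mat sc [ 0.5228 -0.3636  0.003 ] [0.0906 0.1279 0.0879 0.1304] [  88.6061    0.2271  -89.8313 -178.6132]
mat si [ 0.5207 -0.3654  0.003 ] [0.1276 0.0871 0.1268 0.0875] [   0.6891  -89.8207 -179.1332   90.707 ]
grip sc [ 0.5073 -0.3573  0.072 ] [0.0212 0.0438 0.0235 0.0479] [  96.6149   12.9248  -72.9952 -169.9374]
grip si [ 0.5103 -0.3577  0.072 ] [0.0205 0.0391 0.0246 0.0406] [ -76.8089 -163.0467  106.8845   10.9879]
foot sc [[ 0.543  -0.3558  0.018 ]
 [ 0.5351 -0.3381  0.018 ]] foot si [[ 0.4673 -0.3582  0.018 ]
 [ 0.4737 -0.3764  0.018 ]
 [ 0.4917 -0.3727  0.018 ]]
slug sc
 [[ 0.5072 -0.0212  0.035 ]
 [ 0.5596 -0.0423  0.035 ]
 [ 0.5651  0.0226  0.035 ]
 [ 0.5302  0.082   0.035 ]
 [ 0.5958  0.09    0.035 ]] 
si
 [[ 0.5062 -0.0234  0.035 ]
 [ 0.5586 -0.0441  0.035 ]
 [ 0.5631  0.0203  0.035 ]
 [ 0.529   0.0801  0.035 ]
 [ 0.5947  0.0877  0.035 ]]
lamps [[ 0.3809 -0.0639  0.04  ]
 [ 0.3747  0.0948  0.04  ]] [[ 0.3726 -0.0682  0.04  ]
 [ 0.3681  0.0909  0.04  ]] screw [[ 0.6643 -0.039   0.005 ]] [[ 0.6766 -0.0404  0.005 ]]
grip [ 0.5111 -0.3556  0.075 ] [0.0224 0.0417 0.0241 0.0415] [ -75.1404 -164.1356  104.2238   13.594 ]
foot [[ 0.5468 -0.3355  0.021 ]
 [ 0.5524 -0.3547  0.021 ]] mat [[ 0.4597 -0.3196  0.003 ]
 [ 0.461  -0.4093  0.003 ]
 [ 0.5876 -0.4055  0.003 ]]
```

Call:
arm_command(rows="0 0 0 0 0 0 6.2; 0 2.8 -1.7 30 0 0 0; 0 0 0 30 0 0 0; 0 0 0 30 0 0 0; 0 0 0 30 0 0 0")

```text
time_s: 4.32
position: [0.5109, -0.3553, 0.1268]
tool_rot: [[0.966, 0.26, -0.0], [0.26, -0.966, 0.0], [-0.0, -0.0, -1.0]]
ft_force: [0.5, 0.1, -0.1]
grip_width: 0.085
```

Call:
arm_command(rows="0 0 0 30 0 0 0; 0 0 0 28 0 0 0; 0 0 0 20 0 0 0; 0 0 0 0 0 0 0")

```text
time_s: 4.65
position: [0.5095, -0.354, 0.0458]
tool_rot: [[0.966, 0.259, -0.006], [0.259, -0.966, 0.006], [-0.004, -0.007, -1.0]]
ft_force: [-0.8, -0.0, 0.3]
grip_width: 0.0857
```

Call:
arm_command(rows="1 0 0 0 0 0 0; 1 0 0 0 0 0 0; 1 0 0 0 0 0 0; 1 0 0 0 0 0 0; 1 0 0 0 0 0 0", squeeze=60)

```text
time_s: 5.07
position: [0.5114, -0.3558, 0.0514]
tool_rot: [[0.966, 0.258, 0.001], [0.258, -0.966, -0.001], [0.001, 0.002, -1.0]]
ft_force: [1.3, 1.0, 1.4]
grip_width: 0.0254
```

Call:
arm_command(rows="1 0 0 0 0 0 0; 1 0 0 0 0 0 0; 1 0 0 0 0 0 0; 1 0 0 0 0 0 0; 1 0 0 0 0 0 0")

```text
time_s: 5.48
position: [0.5114, -0.3559, 0.0514]
tool_rot: [[0.966, 0.258, 0.001], [0.258, -0.966, -0.001], [0.001, 0.002, -1.0]]
ft_force: [-1.0, 1.1, 6.2]
grip_width: 0.0234
```

Call:
arm_command(rows="1 0 0 -20 0 0 0; 1 0 0 -30 0 0 0; 1 0 0 -30 0 0 0; 1 0 0 -30 0 0 0; 1 0 0 -20 0 0 0")

```text
time_s: 5.9
position: [0.5114, -0.3558, 0.1833]
tool_rot: [[0.966, 0.258, 0.002], [0.258, -0.966, -0.002], [0.001, 0.002, -1.0]]
ft_force: [-0.4, -0.2, -1.3]
grip_width: 0.0232
```

Call:
arm_command(rows="1 0 0 0 0 0 6.4; 1 0 0 0 0 0 6.4; 1 0 0 0 0 0 6.4; 1 0 0 0 0 0 6.3; 1 0 0 0 0 0 0")

```text
time_s: 6.32
position: [0.5109, -0.3554, 0.1801]
tool_rot: [[0.982, -0.187, -0.0], [-0.187, -0.982, 0.0], [-0.001, -0.0, -1.0]]
ft_force: [0.1, 0.1, -2.5]
grip_width: 0.0232
```

Call:
arm_command(rows="1 -2.3 -34.3 0 0 0 0; 1 -2.3 -34.3 0 0 0 0; 1 -2.3 -34.3 0 0 0 0; 1 -2.3 -34.3 0 0 0 0; 1 -2.3 -34.3 0 0 0 0")

```text
time_s: 6.73
position: [0.531, -0.1833, 0.1802]
tool_rot: [[0.984, -0.18, -0.0], [-0.18, -0.984, 0.0], [-0.0, -0.0, -1.0]]
ft_force: [0.6, 0.6, -1.0]
grip_width: 0.0237
```

Call:
arm_command(rows="1 -2.3 -34.3 0 0 0 0; 1 -2.3 -34.3 0 0 0 0; 1 -2.3 -34.3 0 0 0 0; 1 -2.3 -34.3 0 0 0 0; 1 -2.3 -34.3 0 0 0 0")

```text
time_s: 7.15
position: [0.5511, -0.0125, 0.1803]
tool_rot: [[0.984, -0.179, -0.0], [-0.179, -0.984, 0.0], [-0.0, -0.0, -1.0]]
ft_force: [0.2, -0.7, -1.9]
grip_width: 0.0233
```

Call:
arm_command(rows="1 -2.3 -34.3 0 0 0 0; 1 -2.3 -34.3 0 0 0 0; 1 -2.3 -34.3 0 0 0 0; 1 -2.3 -34.3 0 0 0 0; 1 0 0 0 0 0 0")

```text
time_s: 7.57
position: [0.567, 0.1276, 0.1802]
tool_rot: [[0.985, -0.174, 0.0], [-0.174, -0.985, 0.002], [-0.0, -0.002, -1.0]]
ft_force: [-1.2, -0.4, -1.5]
grip_width: 0.0235
```

Run:
```python
from h import *
np.set_printoptions(precision=4,suppress=True)
s=readout.observe();print(s['time_s'],s['position'],s['tool_rot'],s['grip_width'],s['ft_force'])
a=save('scene','d.png');b=save('side','e.png')
f=lambda i,x,y,w,h,k:cv2.resize(i[y:y+h,x:x+w],None,fx=k,fy=k,interpolation=2)[:,:,::-1]
c=np.zeros((600,800,3),np.uint8)
c[:,:400]=f(a,220,60,133,200,3)[:,:400][:600,:400]
# right: side
c[:480,400:]=f(b,185,110,134,160,3)[:,:400]
cv2.imwrite('pics/d1.png',c)
```

```text
7.5667 [0.567  0.1276 0.1802] [[ 0.9847 -0.1745  0.    ]
 [-0.1745 -0.9847  0.0017]
 [-0.0003 -0.0017 -1.    ]] 0.023507625563122563 [-1.2332 -0.3585 -1.5451]Traceback (most recent call last):
  File "<stdin>", line 7, in <module>
ValueError: could not broadcast input array from shape (600,399,3) into shape (600,400,3)
```

Run:
```python
from h import *
np.set_printoptions(precision=4,suppress=True)
s=readout.observe();print(s['time_s'],s['position'],s['tool_rot'])
import pickle
cm=eyes.camera_model('wrist');pickle.dump(cm,open('cm2.pkl','wb'))
w=save('wrist','w2.png')[:,:,::-1]
b=cv2.imread('pics/e.png')
c=np.zeros((600,800,3),np.uint8)
c[:384,:512]=w
c[:,512:]=cv2.resize(b[90:290,190:286],(288,600),interpolation=2)
cv2.imwrite('pics/d1.png',c)
```

```text
7.6667 [0.5671 0.1235 0.1801] [[ 0.9841 -0.1778 -0.0005]
 [-0.1778 -0.9841 -0.0002]
 [-0.0004  0.0003 -1.    ]]
```

View pics/d1.png

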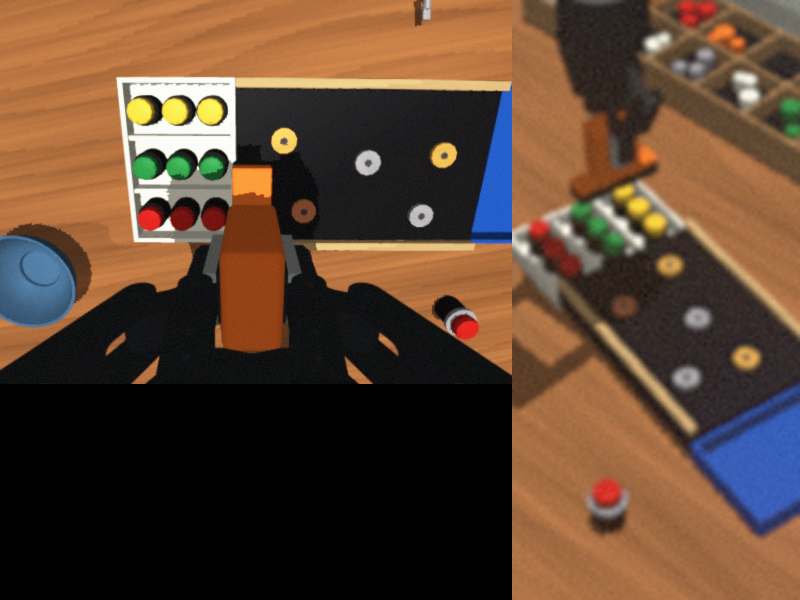

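Run:
```python
from h import *
import pickle
np.set_printoptions(precision=4,suppress=True)
cm=pickle.load(open('cm2.pkl','rb'))
p=px2w('wrist',[(421,216),(444,155),(368,163),(303,211),(284,141)],.035,cm);print(p)
b=px2w('wrist',[(236,79),(511,83),(317,243),(475,245),(236,87),(511,91)],.038,cm);print(b)
t=px2w('wrist',[(118,78),(134,242)],.022,cm);print(t)
u=np.array([-.184,-.983]);v=np.array([.983,-.184]);c=np.array([.5585,.024])
for q in(p,b,t): print(np.c_[(q[:,:2]-c)@u,(q[:,:2]-c)@v])
```

```text
[[ 0.509  -0.0196  0.035 ]
 [ 0.5615 -0.0404  0.035 ]
 [ 0.5659  0.0239  0.035 ]
 [ 0.5327  0.0839  0.035 ]
 [ 0.5969  0.0912  0.035 ]]
[[ 0.6518  0.1209  0.038 ]
 [ 0.6116 -0.0927  0.038 ]
 [ 0.5009  0.0758  0.038 ]
 [ 0.4724 -0.067   0.038 ]
 [ 0.646   0.122   0.038 ]
 [ 0.6053 -0.093   0.038 ]]
[[0.6709 0.2173 0.022 ]
 [0.5245 0.2463 0.022 ]]
[[ 0.052  -0.0407]
 [ 0.0628  0.0148]
 [-0.0013  0.0073]
 [-0.0542 -0.0364]
 [-0.0732  0.0254]]
[[-0.1124  0.0739]
 [ 0.1049  0.0736]
 [-0.0403 -0.0661]
 [ 0.1053 -0.0679]
 [-0.1125  0.068 ]
 [ 0.1064  0.0676]]
[[-0.2107  0.0749]
 [-0.2123 -0.0743]]
```

Call:
arm_command(rows="1 1.8 0.4 0 0 0 0.3; 1 0 0 30 0 0 0; 1 0 0 30 0 0 0; 1 0 0 30 0 0 0; 1 0 0 0 0 0 0")

```text
time_s: 8.13
position: [0.5665, 0.1202, 0.0853]
tool_rot: [[0.982, -0.19, -0.01], [-0.19, -0.982, -0.0], [-0.01, 0.002, -1.0]]
ft_force: [-1.2, 0.6, -2.2]
grip_width: 0.0234
```

Call:
arm_command(rows="1 0 0 0 0 0 0; 1 0 0 0 0 0 0")

```text
time_s: 8.3
position: [0.5701, 0.121, 0.0921]
tool_rot: [[0.982, -0.189, 0.003], [-0.189, -0.982, -0.0], [0.002, -0.0, -1.0]]
ft_force: [-0.8, -0.0, -0.7]
grip_width: 0.0233
```

Call:
arm_command(rows="1 0 -1.6 3 0 0 0; 1 0 0 3 0 0 0; 1 0 0 2 0 0 0; 1 0 0 1 0 0 0; 1 0 0 0 0 0 0")

```text
time_s: 8.72
position: [0.5693, 0.1233, 0.0813]
tool_rot: [[0.982, -0.188, -0.0], [-0.188, -0.982, 0.0], [-0.0, 0.0, -1.0]]
ft_force: [0.1, 0.3, -1.8]
grip_width: 0.0229
```

Call:
arm_command(rows="1 0 0 0 0 0 0; 1 0 0 0 0 0 0; 1 0 0 0 0 0 0")

```text
time_s: 8.97
position: [0.5694, 0.1233, 0.0814]
tool_rot: [[0.982, -0.188, 0.0], [-0.188, -0.982, 0.0], [0.0, -0.0, -1.0]]
ft_force: [0.8, -0.0, -2.0]
grip_width: 0.023
```

Call:
arm_command(rows="1 0 1 1.8 0 0 0; 1 0 4 0 0 0 0; 1 0 8 0 0 0 0; 1 0 8 0 0 0 0; 1 0 8 0 0 0 0")

```text
time_s: 9.38
position: [0.5637, 0.0938, 0.0795]
tool_rot: [[0.982, -0.188, -0.0], [-0.188, -0.982, -0.0], [-0.0, 0.0, -1.0]]
ft_force: [-0.1, -0.0, -2.0]
grip_width: 0.0232
```

Call:
arm_command(rows="1 0 8 0 0 0 0; 1 0 8 0 0 0 0; 1 0 8 0 0 0 0; 1 0 8 0 0 0 0; 1 0 8 0 0 0 0")

```text
time_s: 9.8
position: [0.5562, 0.0546, 0.0796]
tool_rot: [[0.982, -0.188, 0.0], [-0.188, -0.982, 0.0], [0.0, -0.0, -1.0]]
ft_force: [0.8, -0.0, -1.0]
grip_width: 0.0234
```

Call:
arm_command(rows="1 0 8 0 0 0 0; 1 0 8 0 0 0 0; 1 0 8 0 0 0 0; 1 0 8 0 0 0 0; 1 0 2 0 0 0 0")

```text
time_s: 10.22
position: [0.5498, 0.0208, 0.0795]
tool_rot: [[0.982, -0.189, -0.0], [-0.189, -0.982, -0.0], [-0.0, 0.0, -1.0]]
ft_force: [0.5, 1.4, -1.4]
grip_width: 0.0231
```

Run:
```python
from h import *
np.set_printoptions(precision=4,suppress=True)
s=readout.observe();print(s['time_s'],s['position'],s['ft_force'])
a=save('scene','f.png')[:,:,::-1];b=save('side','g.png')[:,:,::-1];w=save('wrist','w3.png')[:,:,::-1]
c=np.zeros((600,800,3),np.uint8)
c[:290,:400]=cv2.resize(w[100:384],(400,290))
c[:290,400:]=cv2.resize(a[140:250,180:332],(400,290),interpolation=2)
c[300:,:400]=cv2.resize(b[140:270,180:353],(400,300),interpolation=2)
cv2.imwrite('pics/f1.png',c)
```

```text
10.2167 [0.5498 0.0208 0.0795] [ 0.4605  1.4498 -1.4413]
```

View pics/f1.png

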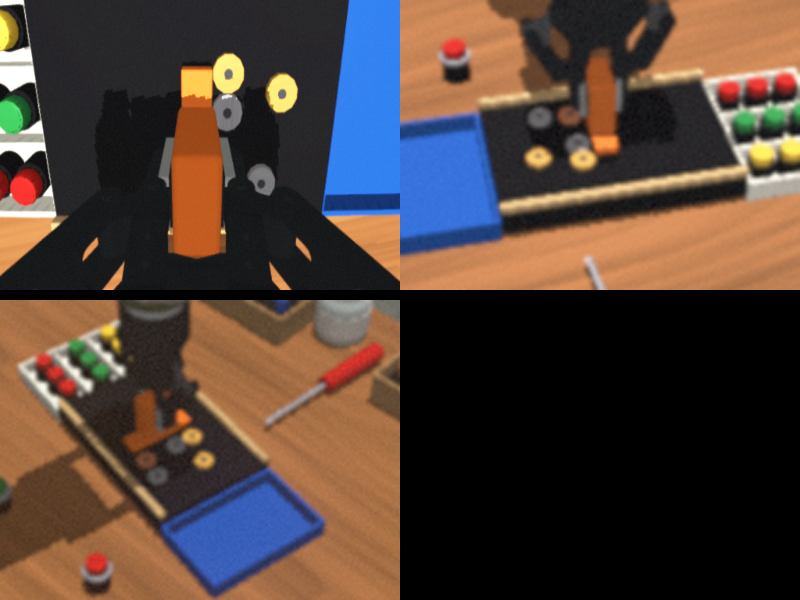

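Call:
arm_command(rows="1 1 6 0 0 0 0; 1 1 6 0 0 0 0; 1 0 6 0 0 0 0; 1 0 6 0 0 0 0; 1 0 6 0 0 0 0")

```text
time_s: 10.78
position: [0.5462, -0.0084, 0.0795]
tool_rot: [[0.982, -0.188, 0.0], [-0.188, -0.982, -0.0], [0.0, 0.0, -1.0]]
ft_force: [-0.3, 0.1, -1.4]
grip_width: 0.0235
```

Call:
arm_command(rows="1 0 6 0 0 0 0; 1 0 6 0 0 0 0; 1 0 6 0 0 0 0; 1 0 6 0 0 0 0; 1 0 6 0 0 0 0")

```text
time_s: 11.2
position: [0.5405, -0.0379, 0.0795]
tool_rot: [[0.982, -0.188, -0.0], [-0.188, -0.982, -0.0], [-0.0, 0.0, -1.0]]
ft_force: [0.6, 0.1, -2.0]
grip_width: 0.0232
```

Run:
```python
from h import *
np.set_printoptions(precision=4,suppress=True)
s=readout.observe();print(s['time_s'],s['position'],s['ft_force'])
a=save('scene','f2.png')[:,:,::-1];b=save('side','g2.png')[:,:,::-1];w=save('wrist','w4.png')[:,:,::-1]
c=np.zeros((600,800,3),np.uint8)
c[:290,:400]=cv2.resize(w[100:384],(400,290))
c[:290,400:]=cv2.resize(a[140:250,180:332],(400,290),interpolation=2)
c[300:,:400]=cv2.resize(b[140:270,180:353],(400,300),interpolation=2)
cv2.imwrite('pics/f2.png',c)
```

```text
11.2 [ 0.5405 -0.0379  0.0795] [ 0.59    0.1204 -1.9577]
```

View pics/f2.png

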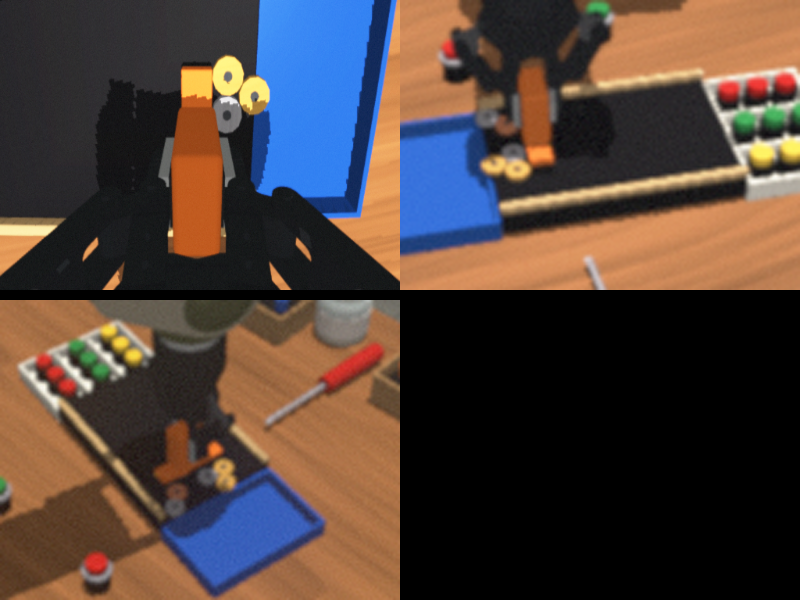

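Call:
arm_command(rows="1 0 7 0 0 0 0; 1 0 7 0 0 0 0; 1 0 7 0 0 0 0; 1 0 7 0 0 0 0; 1 0 7 0 0 0 0")

```text
time_s: 11.77
position: [0.5339, -0.0725, 0.0795]
tool_rot: [[0.982, -0.188, -0.0], [-0.188, -0.982, -0.0], [-0.0, 0.0, -1.0]]
ft_force: [0.3, -0.4, -1.0]
grip_width: 0.0235
```

Call:
arm_command(rows="1 0 7 0 0 0 0; 1 0 7 0 0 0 0; 1 0 7 0 0 0 0; 1 0 7 0 0 0 0; 1 0 7 0 0 0 0")

```text
time_s: 12.18
position: [0.5273, -0.1067, 0.0795]
tool_rot: [[0.982, -0.188, -0.0], [-0.188, -0.982, 0.0], [-0.0, 0.0, -1.0]]
ft_force: [0.5, -0.2, -1.3]
grip_width: 0.0233
```

Call:
arm_command(rows="1 0 5 0 0 0 0; 1 0 0 0 0 0 0; 1 0 0 -10 0 0 0; 1 0 0 -30 0 0 0; 1 0 0 -40 0 0 0")

```text
time_s: 12.6
position: [0.5253, -0.1101, 0.159]
tool_rot: [[0.982, -0.188, -0.005], [-0.188, -0.982, 0.003], [-0.006, -0.002, -1.0]]
ft_force: [0.1, -0.9, -1.3]
grip_width: 0.0233
```

Call:
arm_command(rows="1 0 -5 -20 0 0 0; 1 0 -30 0 0 0 0; 1 0 -30 0 0 0 0; 1 0 0 0 0 0 0; 1 0 0 0 0 0 0")

```text
time_s: 13.02
position: [0.5388, -0.0455, 0.1803]
tool_rot: [[0.983, -0.185, 0.001], [-0.185, -0.983, -0.0], [0.001, 0.0, -1.0]]
ft_force: [0.3, -0.9, -1.7]
grip_width: 0.0233
```

Run:
```python
from h import *
np.set_printoptions(precision=4,suppress=True)
s=readout.observe();print(s['time_s'],s['position'],s['ft_force'],s['grip_width'])
import pickle;pickle.dump(eyes.camera_model('wrist'),open('cm3.pkl','wb'))
a=save('scene','f3.png')[:,:,::-1];b=save('side','g3.png')[:,:,::-1];w=save('wrist','w5.png')[:,:,::-1]
c=np.zeros((600,800,3),np.uint8)
c[:290,:400]=cv2.resize(w[100:384],(400,290))
c[:290,400:]=cv2.resize(a[140:250,150:302],(400,290),interpolation=2)
c[300:,:400]=cv2.resize(b[150:280,180:353],(400,300),interpolation=2)
c[300:,400:]=cv2.resize(w[60:210,312:512],(400,300),interpolation=2)
cv2.imwrite('pics/f3.png',c)
```

```text
13.0167 [ 0.5388 -0.0455  0.1803] [ 0.2788 -0.877  -1.7034] 0.02327909099439624
```

View pics/f3.png

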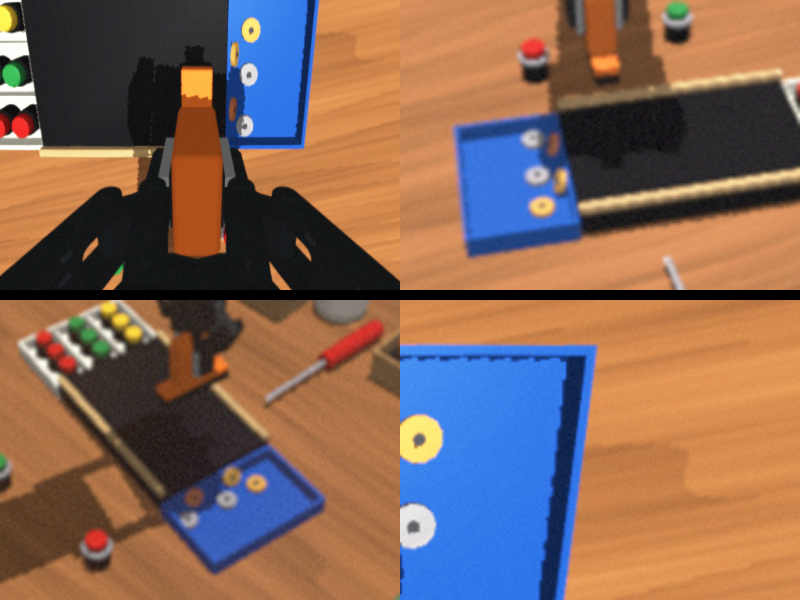

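Run:
```python
from h import *
import pickle
np.set_printoptions(precision=4,suppress=True)
cm=pickle.load(open('cm3.pkl','rb'))
w=cv2.imread('pics/w5.png');a=cv2.imread('pics/f3.png') 
sc=cv2.imread('pics/f3.png')
c=np.zeros((600,800,3),np.uint8)
c[:,:500]=cv2.resize(w[115:235,275:375],(500,600),interpolation=2)
sd=cv2.imread('pics/g3.png')
c[:260,510:800]=cv2.resize(sd[205:257,247:305],(290,260),interpolation=2)
cv2.imwrite('pics/z.png',c)
# predicted tray inner near-wall: board centre shifted per wrist
u=np.array([-.184,-.983]);v=np.array([.983,-.184]);b=np.array([.5588,.0255])
for s in(.110,.114):
  for z in(.022,.004): print(s,z,w2px('wrist',[np.r_[b+s*u+t*v,z] for t in(-.07,.07)],cm).ravel())
```

```text
0.11 0.022 [290.4333 241.8612 296.0475  88.8472]
0.11 0.004 [288.423  233.866  293.404   88.8526]
0.114 0.022 [294.6111 241.8525 300.8557  88.8506]
0.114 0.004 [292.3834 233.8584 297.9252  88.8552]
```

View pics/z.png

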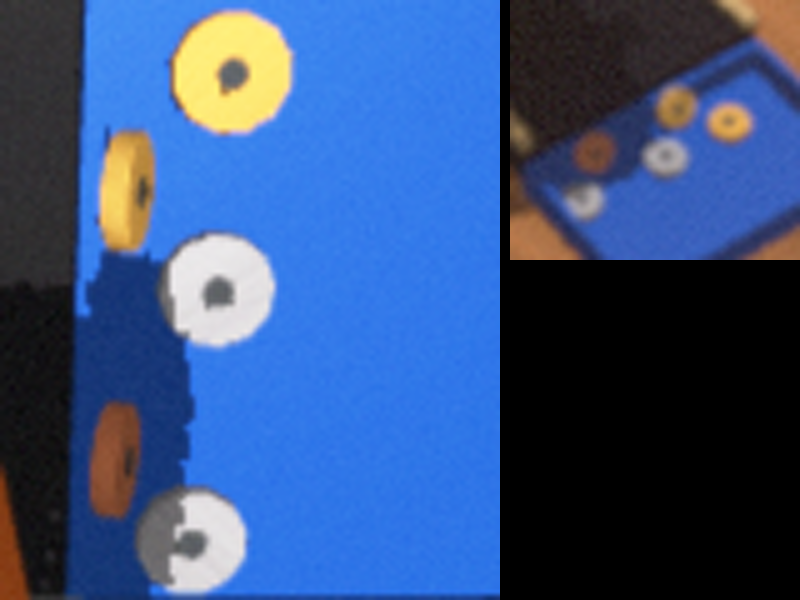

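Call:
arm_command(rows="1 4.4 31.6 0 0 0 0; 1 4.4 31.6 0 0 0 0; 1 4.4 31.6 0 0 0 0; 1 4.4 31.6 0 0 0 0; 1 4.4 31.6 0 0 0 0")

```text
time_s: 13.58
position: [0.53, -0.2087, 0.1796]
tool_rot: [[0.982, -0.189, -0.0], [-0.189, -0.982, -0.0], [-0.0, 0.0, -1.0]]
ft_force: [1.0, 0.7, -1.5]
grip_width: 0.0234
```

Call:
arm_command(rows="1 4.4 31.6 0 0 0 0; 1 4.4 31.6 0 0 0 0; 1 4.4 31.6 0 0 0 0; 1 4.4 31.6 0 0 0 0; 1 4.4 31.6 0 0 0 0")

```text
time_s: 14.0
position: [0.5215, -0.3681, 0.1794]
tool_rot: [[0.982, -0.19, -0.0], [-0.19, -0.982, 0.0], [-0.0, -0.0, -1.0]]
ft_force: [0.3, -0.5, -1.9]
grip_width: 0.0232
```

Call:
arm_command(rows="1 0 0 30 0 0 0; 1 0 0 30 0 0 0; 1 0 0 30 0 0 0; 1 0 0 20 0 0 0; 1 0 0 5 0 0 0")

```text
time_s: 14.42
position: [0.5206, -0.3654, 0.0607]
tool_rot: [[0.982, -0.19, -0.005], [-0.19, -0.982, 0.005], [-0.006, -0.004, -1.0]]
ft_force: [-0.2, 0.1, -1.8]
grip_width: 0.0234
```

Call:
arm_command(rows="1 0 0 0 0 0 0; 1 0 0 0 0 0 0; 1 0 0 0 0 0 0; 1 0 0 0 0 0 0")

```text
time_s: 14.75
position: [0.523, -0.3663, 0.0662]
tool_rot: [[0.982, -0.188, 0.002], [-0.188, -0.982, -0.002], [0.002, 0.002, -1.0]]
ft_force: [0.3, 0.0, -2.0]
grip_width: 0.0233
```

Call:
arm_command(rows="1 0 -2 4 0 0 0; 1 0 0 4 0 0 0; 1 0 0 3 0 0 0; 1 0 0 1 0 0 0; 1 0 0 1 0 0 0")

```text
time_s: 15.17
position: [0.5227, -0.3636, 0.0514]
tool_rot: [[0.982, -0.188, -0.001], [-0.188, -0.982, 0.0], [-0.001, -0.0, -1.0]]
ft_force: [-2.0, 3.4, 8.0]
grip_width: 0.0233
```

Call:
arm_command(rows="1 0 0 0.5 0 0 0; 1 0 0 0 0 0 0; 1 0 0 0 0 0 0")

```text
time_s: 15.42
position: [0.5229, -0.3637, 0.0514]
tool_rot: [[0.982, -0.188, 0.0], [-0.188, -0.982, -0.0], [0.0, 0.0, -1.0]]
ft_force: [-2.6, 2.3, 3.5]
grip_width: 0.0232
```

Sole in contact (z matches 0.0514, upward force). Release with partial opening first, then retreat.

Call:
arm_command(rows="0.5 0 0 0 0 0 0; 0.5 0 0 0 0 0 0; 0.3 0 0 0 0 0 0; 0 0 0 0 0 0 0; 0 0 0 0 0 0 0")

```text
time_s: 15.83
position: [0.5229, -0.3638, 0.051]
tool_rot: [[0.982, -0.188, 0.0], [-0.188, -0.982, -0.0], [0.0, 0.0, -1.0]]
ft_force: [0.1, 0.9, -0.1]
grip_width: 0.077
```

Call:
arm_command(rows="0 0 0 0 0 0 0; 0 0 0 0 0 0 0; 0 0 0 -10 0 0 0; 0 0 0 -20 0 0 0; 0 0 0 -30 0 0 0")

```text
time_s: 16.25
position: [0.5221, -0.363, 0.1102]
tool_rot: [[0.982, -0.188, -0.003], [-0.188, -0.982, 0.003], [-0.004, -0.003, -1.0]]
ft_force: [0.3, 0.4, -0.1]
grip_width: 0.0857
```

Call:
arm_command(rows="0 0 0 -30 0 0 0; 0 0 0 -30 0 0 0; 0 0 0 -30 0 0 0; 0 0 0 -30 0 0 0; 0 0 0 -20 0 0 0")

```text
time_s: 16.67
position: [0.523, -0.3638, 0.2553]
tool_rot: [[0.982, -0.188, 0.003], [-0.188, -0.982, -0.003], [0.004, 0.003, -1.0]]
ft_force: [0.4, -0.5, -0.5]
grip_width: 0.0853
```

Call:
arm_command(rows="0 -30 0 0 0 0 0; 0 -30 0 0 0 0 0; 0 -30 0 0 0 0 0; 0 -30 0 0 0 0 0; 0 0 0 0 0 0 0")

```text
time_s: 17.08
position: [0.4014, -0.3398, 0.2522]
tool_rot: [[0.982, -0.19, -0.001], [-0.19, -0.982, 0.0], [-0.001, 0.0, -1.0]]
ft_force: [0.0, 0.0, 0.2]
grip_width: 0.0856
```

Run:
```python
from h import *
np.set_printoptions(precision=4,suppress=True)
s=readout.observe();print(s['time_s'],s['position'],s['ft_force'],s['grip_width'])
import pickle;pickle.dump(eyes.camera_model('wrist'),open('cm4.pkl','wb'))
a=save('scene','f5.png')[:,:,::-1];b=save('side','g5.png')[:,:,::-1];w=save('wrist','w6.png')[:,:,::-1]
c=np.zeros((600,800,3),np.uint8)
c[:300,:400]=cv2.resize(w,(400,300))
c[:300,400:]=cv2.resize(a[130:280,60:260],(400,300),interpolation=2)
c[300:,:400]=cv2.resize(b[190:340,220:420],(400,300),interpolation=2)
c[300:,400:]=cv2.resize(a[165:240,150:250],(400,300),interpolation=2)
cv2.imwrite('pics/f5.png',c)
```

```text
17.0833 [ 0.4014 -0.3398  0.2522] [0.0137 0.0442 0.2089] 0.08559418805333412
```

View pics/f5.png

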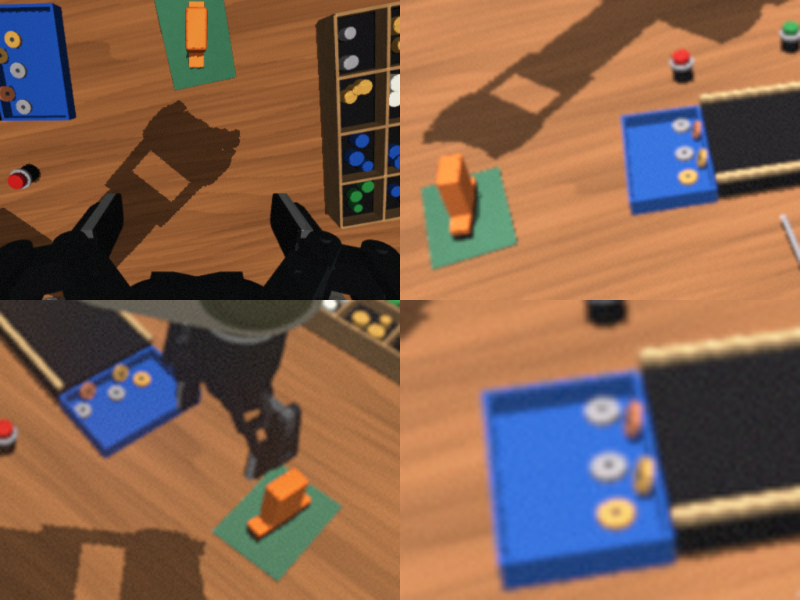

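```bash
python3 -c "
from rig import env
print(env.close_job())"
```

```text
the job is handed in; nothing more can be done
None
```

I swept all five slugs over the board's open end into the blue tray in one pass. I then stood the scraper upright on the green mat, let go and handed the job in at about 17 s. No verdict was reported.

- **Slugs:** The last pictures show all five in the tray. Three lie flat. One brass and the copper slug lean against the tray's near wall. I estimate their centres at about 1–4 mm inside the wall and 15 mm high, so they should count as in the tray. That margin is thin and I did not confirm it with a second measurement.
- **Scraper:** It stands upright on the mat. The tool was within about 1 mm of my measured mat centre when I let go. I did not re-measure the scraper after release.
- **Bystanders:** The gripper is open and clear of everything. The last picture shows both lamps and the screwdriver's tip where they were. The dish was outside that crop, but the arm never went near it.
- **Disagreement:** The three cameras differed by 2–3 mm on the board's position, within about what their calibration allows. I allowed for that when placing the blade.

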